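# Centre a toroid core in the test stage and latch it

### The arm

A 7-joint arm with a two-finger parallel gripper is mounted at the origin on a cart in front of the work surface, level with it; the furniture and walls round the work are solid. World frame = base frame: x ahead of the robot, y to its left, z up, the work surface at z = 0. Lengths are in m, angles in rad, forces in N, time in s.
With the tool pointing down it reaches from about 0.35 to 0.775 m from the base axis. Payload 3.1 kg.
Tool frame: the origin (TCP) lies on the front face of the gripper's body, between the roots of the fingers; the fingertips stand 73 mm ahead of it and the grasp point (between the pads) lies 54 mm ahead of it; z points along the fingers, y is the direction in which the jaws open and shut (so a half turn about z gives the same grasp; the last joint's range is limited). The gripper opens to 85 mm and grips with 20 to 120 N. Pads are 22 mm wide; open, the fingers measure 114 mm over their backs; the gripper's body (76 mm by 85 mm) begins 54 mm behind the grasp point. The pads swing forward as they close: fully open they stand 13 mm farther back than shut.
Start: joints at [-1.19, 0.311, 0.014, 1.512, -0.004, 1.319, -0.027], TCP at [0.226, 0.502, 0.304] pointing down, gripper open.
Joint ranges: [-2.7, 2.7], [-0.3, 1.91], [-1.27, 1.3], [0.12, 2.57], [-1.44, 4.58], [0.2, 2.03], [-3.05, 3.05]. Speed limits (rad/s): [2.79, 2.79, 3.14, 3.14, 3.14, 3.14, 3.14].

### API

Orientations are given as a unit quaternion [x, y, z, w].
In Python, from plant import status, snapshot, ticket gives the robot as it stands.
- The arm moves only by the tool jog_arm, never from a script. Its argument "moves" is text: rows parted by semicolons, each of 5 numbers parted by spaces: the gripper command: -1 is shut, 1 is fully open, values between are in proportion, then the shift along the tool's x, y, z in m, then the turn about the tool's z in rad. In form: fingers x y z spin; .... A call has 1 to 20 rows; each row is the pose to reach, as a shift and turn from the pose commanded when the call began, along the tool's axes at that moment; what a row does not reach only later rows make up. A row lasts 1/8 s, in which the tool goes at most 62.5 mm and 10.7 degrees, less where a joint would pass 70% of its speed; a pose out of reach is approached as far as the arm can. A call with a gripper value outside its range is refused whole. The fingers move at their own pace and stop on an object; the grip force is fixed at half the most. Time passes only in rows, so rows that repeat a pose let the fingers close. It gives the time, the measured TCP pose, the force and the opening at its end, in the units of the state.
- status.sense(): the state, without advancing time (a new reading comes with each control period).
- snapshot(name): name is "scene" or "side" or "wrist"; returns a dict with "img" (400x640x3 uint8, red, green, blue), "range_z" (400x640 float32, m along the optical axis (not along the pixel's ray), 0 where there is no reading), "fov_y" (degrees; the focal length in pixels is half the picture's height over the tangent of half this angle, whatever the lens; pixels are square), "cx", "cy" (the principal point, pixels), "eye" and "attitude" of the camera in the world. Camera axes: x right, y up, looking along -z (the intrinsics and any distortion apply to the point x, -y, -z); pixel columns grow to the right and rows downward; lengths in m; the calibration is good to about 2 mm. A picture is of the moment at which its call begins.
- ticket.sign_off(): hands the job in, once; it reports no verdict.
The state is a dict: "t": time; "qpos": joint angles; "joint_vel": joint speeds; "joint_efforts": joint torques, N m; "ee_pos": TCP position; "tcp_rot": TCP orientation; "ft_force": force on the tool from outside, world axes, zero at the start; "wrist_torque": the same for the moment, N m; "width": opening from 0.0 (shut) to 1.0 (fully open).
Only numpy, scipy, OpenCV 4.12 (cv2) and the standard library are available. Lean on these libraries where they do the work, as an engineer would, in place of code of your own. Each camera call takes 0.05 s, during which the arm holds its last target.

### The job

Slide the large bare steel core that lies on the aluminium stage plate gently along the plate, without tipping it, until it sits fully home and centred between the two slanted stops, with the spring feeler between them pushed in; the latch stays open meanwhile. Then swing the turn latch all the way across the front of the core so that it is locked in, and leave the terminal strip and the other things where they are.

Things in the scene. Friction and masses are not known exactly. Their poses are not given: they have to be found in the camera images.
- stage: Aluminium stage plate, 240 (x) x 210 (y) x 10 mm, screwed to the bench. Origin: centre of its underside; z up, its top at z = 10 mm; x runs along the push, from the front edge (nearer the robot) to the stops. On it a dark steel stop head, 24 mm high, is clamped at an untracked setting along x; pushing cannot shift it. The seat of the core is on y = 0, 10 to 55 mm along x: find it by touch or eye.
- seat_near (a point): Fixed point on the plate's top (stage x = 10 mm, y = 0): nearest place where the seat centre can be. The stop head has two flat upright faces at 45 degrees, a V open to the stage's -x, that touch the seated core's rim 45 degrees left and right of +x, with a back wall behind them. A 6 mm high bracket at y = -64 to -94 mm reaches from 63 mm before to 63 mm behind the seat.
- seat_far (a point): Fixed point on the plate's top (stage x = 55 mm, y = 0): farthest place where the seat centre can be. The latch pivot moves with the head: it lies 48 mm to the stage's -x and 75 mm to -y of the seat centre, so of the core's centre once that is home. The latch's black knob, 12 mm in diameter, stands upright on the arm 85 mm from the pivot, 22 to 54 mm over the plate.
- core: The large bare steel core on the stage: a grey ring that behaves as a solid disc, 80 mm across, 26 mm high, 0.45 to 0.8 kg; slides flat on the plate with a friction of 3 to 10 N. Origin: centre of its underside, z up. It starts flat on the plate near the front edge, up to 20 mm off the stage's y = 0.
- feeler (a joint): Spring feeler, a 12 mm steel button on a brass rod in the middle of the V, 13 mm over the plate, sliding along the stage's x. Metres: 0 out (its face 30 mm beyond the seat centre), 0.010 when the core is fully home on both stop faces. Weak spring, 0.3 N out, 0.9 N in: less than the core's friction, so the core stays where it is left.
- latch (a joint): Turn latch: steel arm 12 mm wide, 95 mm long, 12 to 24 mm over the plate, on an upright pivot. Radians: at 0 (open) the arm points to the stage's -x, leaning 0.45 rad to -y; growing values turn it clockwise seen from above; 2.02 is shut, at its end stop, along +y across the core's front, 2 mm off it. Starts at 0 to 0.35, stays where left; takes about 1.5 N at the knob.
- strip: Bystander: cream screw terminal strip, 102 x 20 x 14 mm, lying on the left margin of the plate along the stage's x, about 88 mm to +y of its middle line. Origin: centre of its underside; its length is its own y.
- small_core: Bystander: smaller bare steel core, 64 mm across, 22 mm high, flat on the bench left of the stage. Origin: centre of its underside.
- tape: Bystander: roll of dark red winding tape, 93 mm across, 24 mm high, on the bench farther left. Origin: centre of its underside.
- cup: Bystander: small blue plastic tub with bits, 71 mm across, 41 mm high, on the bench to the left. Origin: centre of its underside.
- wound_core: Bystander: small wound toroid with short leads, about 75 mm across and 60 mm high, on the bench to the left. Origin: centre of its underside.
There are look-alikes about, which are no part of the job. Leave any green or yellow look-alike of the core alone.

How it is judged:
By the outcome, as a careful person would: the job done as asked, in the order asked, and still so for the second after the job is handed in, with the robot touching nothing.
It also fails if it takes over 54 s, if anything falls off the work surface, if the arm or the gripper's body presses on something with over 40 N, if the wrist force passes 120 N, or if a joint passes its speed limit or range.

## Working session

There is one attempt and no reset: what is moved stays moved. The work goes in short steps, Python scripts to look and compute and a tool call to move; the robot and the scene stay as the last step left them, time stands still between calls to the robot, and variables do not carry over. Pictures are saved under pics/ and viewed, and the job is handed in when it is done.

Besides the shell and the picture viewer there is one more tool, called after "Call:" as name(argument=value, ...) on one line, values as JSON. jog_arm: Moves the arm, as the interface text tells. Its arguments: {"type":"object","properties":{"moves":{"type":"string"}},"required":["moves"]}

```bash
mkdir -p pics; ls; python3 - <<'E'
from plant import status, snapshot
import cv2,json
s=status.sense();print({k:s[k] for k in ('t','ee_pos','tcp_rot','ft_force','width')})
for n in ("scene","side","wrist"):
    d=snapshot(n);cv2.imwrite(f'pics/{n}0.png',d['img'][...,::-1])
    print(n,{k:d[k] for k in d if k not in('img','range_z')})
    import numpy as np;np.savez(f'{n}0.npz',**d)
E
```

```text
pics
{'t': 0.0, 'ee_pos': array([0.22540486, 0.50108181, 0.30281912]), 'tcp_rot': array([ 2.09758867e-01,  9.77752444e-01, -1.15550875e-03, -2.01595541e-04]), 'ft_force': array([ 0.6794264 , -0.09403442, -0.40035374]), 'width': 1.0018928647453496}
scene {'fov_y': 56.42200197721594, 'cx': 324.8509762252772, 'cy': 195.51205294739083, 'eye': array([ 1.01546749, -0.46364582,  0.87950135]), 'attitude': array([0.29579096, 0.11831434, 0.34321747, 0.88357863])}
side {'fov_y': 47.21494983171885, 'cx': 317.7562937294162, 'cy': 204.60221089743467, 'eye': array([ 0.72833249, -0.63994313,  1.18865412]), 'attitude': array([0.25103157, 0.02775887, 0.10268447, 0.96211668])}
wrist {'fov_y': 68.02465257708388, 'cx': 317.17956435499707, 'cy': 204.53332509763763, 'eye': array([0.15867532, 0.53079096, 0.37480169]), 'attitude': array([-0.12155162, -0.0767755 ,  0.53741361,  0.83097373])}
```

View pics/scene0.png

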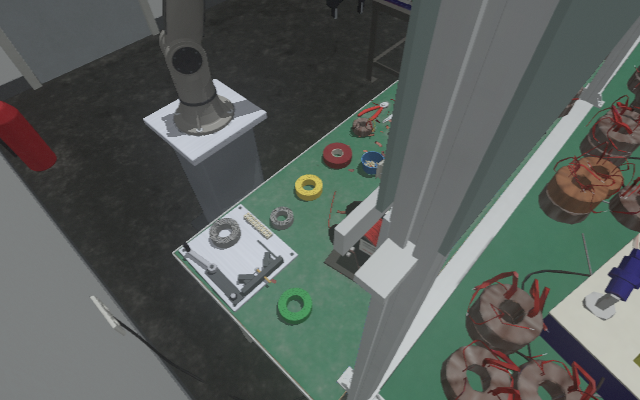

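View pics/side0.png

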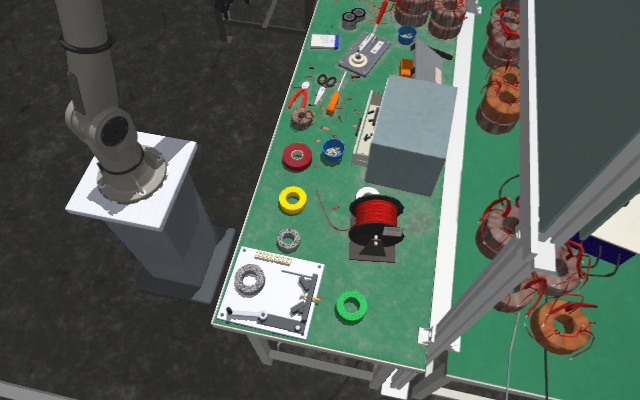

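View pics/wrist0.png

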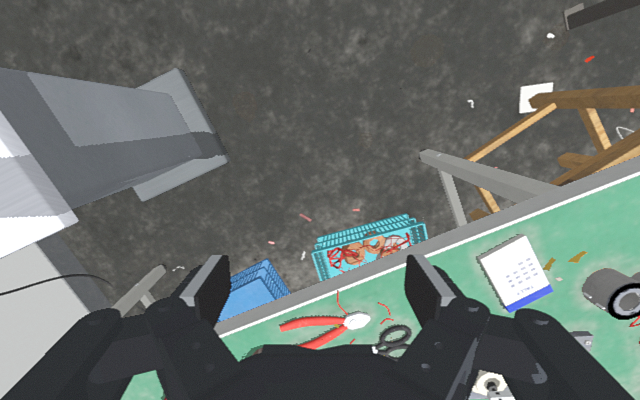

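```bash
cat > h.py <<'E'
import numpy as np,cv2
from scipy.spatial.transform import Rotation as R
def K(d): 
    f=200/np.tan(np.radians(d['fov_y'])/2); return f,float(d['cx']),float(d['cy'])
def plane(d,uv,z):
    f,cx,cy=K(d);uv=np.atleast_2d(uv).astype(float)
    r=np.c_[(uv[:,0]-cx)/f,-(uv[:,1]-cy)/f,-np.ones(len(uv))]
    w=R.from_quat(d['attitude']).apply(r);e=np.array(d['eye'])
    return e+w*((z-e[2])/w[:,2])[:,None]
def cloud(d):
    f,cx,cy=K(d);v,u=np.mgrid[0:400,0:640];z=d['range_z']
    p=np.stack([(u-cx)/f*z,-(v-cy)/f*z,-z],-1)
    return R.from_quat(d['attitude']).apply(p.reshape(-1,3)).reshape(400,640,3)+np.array(d['eye'])
def proj(d,P):
    f,cx,cy=K(d);p=R.from_quat(d['attitude']).inv().apply(np.atleast_2d(P)-np.array(d['eye']))
    return np.c_[cx+f*p[:,0]/-p[:,2],cy-f*p[:,1]/-p[:,2]]
def zoom(d,x0,x1,y0,y1,k,name):
    cv2.imwrite(name,cv2.resize(d['img'][y0:y1,x0:x1,::-1],None,fx=k,fy=k,interpolation=cv2.INTER_CUBIC))
E
python3 - <<'E'
from h import *
d=dict(np.load('scene0.npz'));zoom(d,165,305,195,315,5,'pics/z_scene.png')
s=dict(np.load('side0.npz'));zoom(s,205,335,235,345,6,'pics/z_side.png')
for n,d,box in(('scene',d,(165,305,195,315)),('side',s,(205,335,235,345))):
    im=d['img'].astype(int);m=((im.min(2)>150)&(im.max(2)-im.min(2)<40)).astype(np.uint8)
    M=np.zeros_like(m);x0,x1,y0,y1=box;M[y0:y1,x0:x1]=m[y0:y1,x0:x1]
    cs,_=cv2.findContours(M,cv2.RETR_EXTERNAL,cv2.CHAIN_APPROX_NONE);c=max(cs,key=cv2.contourArea)
    h=cv2.convexHull(c)[:,0];P=plane(d,h,.01)[:,:2]
    r=cv2.minAreaRect((P*1000).astype(np.float32));print(n,r,cv2.boxPoints(r).round(1).tolist())
    C=cloud(d);w=C[M>0];w=w[np.isfinite(w).all(1)];print('z med',np.median(w[:,2]))
E
```

```text
scene ((517.6428833007812, -248.37901306152344), (225.2236785888672, 249.37901306152344), 89.34516906738281) [[391.70001220703125, -359.6000061035156], [641.0, -362.3999938964844], [643.5999755859375, -137.1999969482422], [394.20001220703125, -134.3000030517578]]
z med 0.010279024975583861
side ((521.4645385742188, -276.44189453125), (209.72799682617188, 240.29383850097656), 88.88973236083984) [[399.29998779296875, -379.0], [639.5999755859375, -383.6000061035156], [643.5999755859375, -173.89999389648438], [403.3999938964844, -169.3000030517578]]
z med 0.009270946790496004
```

View pics/z_scene.png

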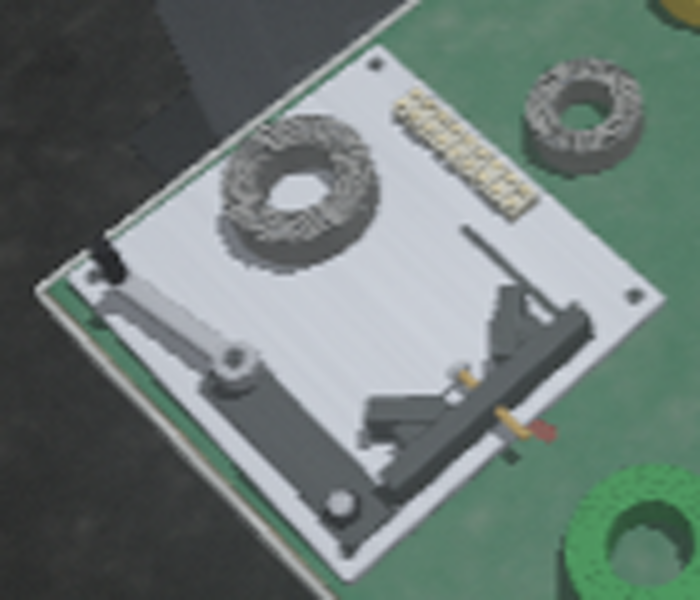

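View pics/z_side.png

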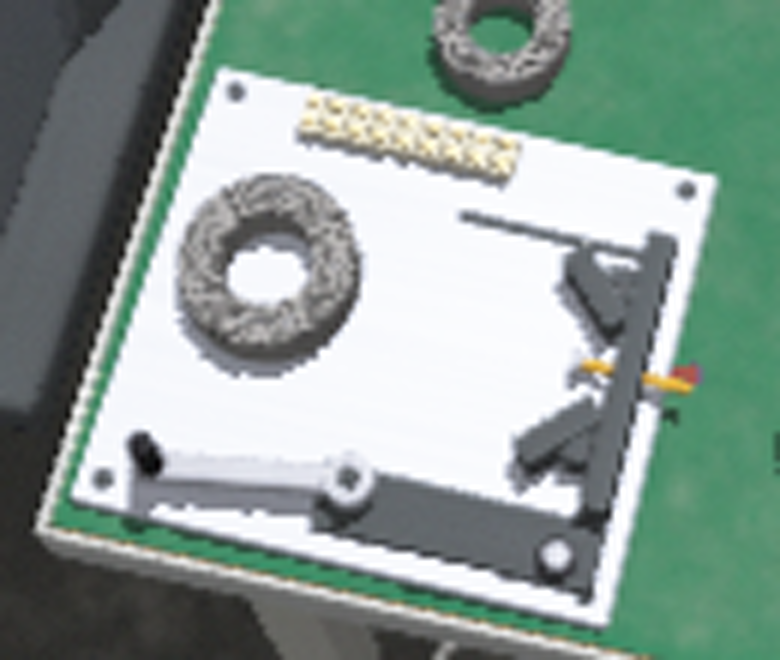

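```bash
cat > m.py <<'E'
from h import *
O=np.array([.5215,-.2764]);A=np.radians(-1.11);RX=np.array([[np.cos(A),-np.sin(A)],[np.sin(A),np.cos(A)]])
def w2s(P): P=np.atleast_2d(P)[:,:2]; return (P-O)@RX*1000
def s2w(P): return np.atleast_2d(P)/1000@RX.T+O
E
python3 - <<'E'
from m import *
for n in('scene','side'):
    d=dict(np.load(n+'0.npz'));C=cloud(d);z=C[...,2]
    S=w2s(C.reshape(-1,3)).reshape(400,640,2)
    m=((z>.031)&(z<.041)&(S[...,0]<0)&(S[...,0]>-125)&(S[...,1]>-60)&(S[...,1]<75)).astype(np.uint8)
    cs,_=cv2.findContours(m,cv2.RETR_EXTERNAL,cv2.CHAIN_APPROX_NONE);c=max(cs,key=cv2.contourArea)[:,0]
    P=w2s(plane(d,c,.036));print(n,'core stage',cv2.minEnclosingCircle(P.astype(np.float32)),cv2.fitEllipse(P.astype(np.float32)),np.median(z[m>0]))
    # top-down height map of the plate
    H=np.zeros((250,280),np.uint8)
    ok=(abs(S[...,0])<139)&(abs(S[...,1])<124)&(z>.0)&(z<.1)
    for (x,y),h in zip(S[ok],z[ok]):
        i,j=int(124-y),int(x+139);H[i,j]=max(H[i,j],min(255,int(h*3500)))
    cv2.imwrite(f'pics/H_{n}.png',cv2.resize(cv2.applyColorMap(H,cv2.COLORMAP_JET),None,fx=2.8,fy=2.4*2.8/2.4*1.0,interpolation=cv2.INTER_NEAREST)[:600])
E
```

```text
scene core stage ((-62.05538558959961, 11.813299179077148), 41.707420349121094) ((-62.63996505737305, 12.28928279876709), (77.5907211303711, 80.4609375), 70.28275299072266) 0.035987479228295816
side core stage ((-63.424339294433594, 10.027470588684082), 40.98842239379883) ((-64.10095977783203, 10.3131742477417), (77.15762329101562, 79.17927551269531), 27.26354217529297) 0.03488212994025419
```

```bash
python3 - <<'E'
import cv2
import numpy as np
a=cv2.imread('pics/H_scene.png');b=cv2.imread('pics/H_side.png')
cv2.imwrite('pics/H.png',cv2.resize(np.hstack([a,b]),(800,350)))
E
```

```text
(no output)
```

View pics/H_side.png

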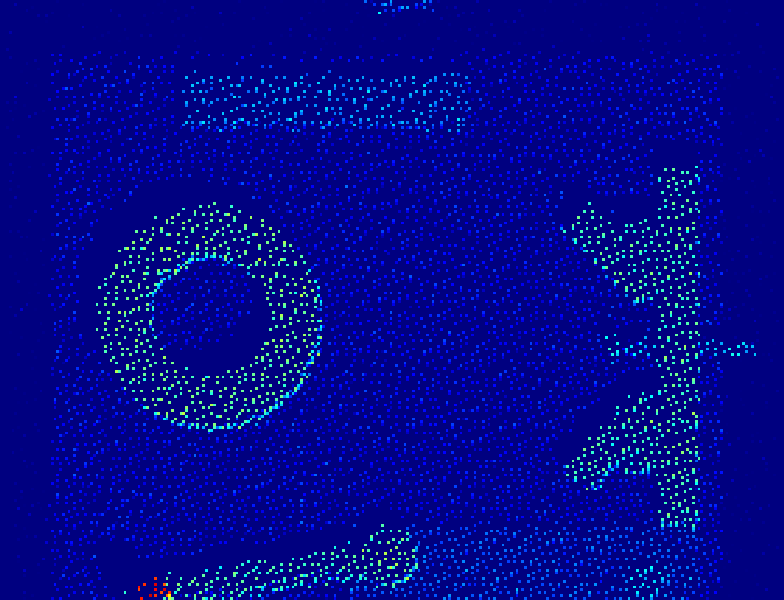

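```bash
cat > go.py <<'E'
from m import *
from plant import status
def shift(targets):
    "targets: list of (world x,y,z); prints tool-frame shifts from present measured pose"
    s=status.sense();Rt=R.from_quat(s['tcp_rot'])
    for t in targets: print(np.round(Rt.inv().apply(np.array(t)-s['ee_pos']),4))
    ax=Rt.as_matrix();print('toolx deg in stage',np.degrees(np.arctan2(ax[1,0],ax[0,0]))-np.degrees(A),'tooly',np.degrees(np.arctan2(ax[1,1],ax[0,1]))-np.degrees(A),'q',np.round(s['qpos'],2),'stage',w2s(s['ee_pos']),s['ee_pos'].round(4),'f',np.round(s['ft_force'],2),'t',s['t'])
E
python3 -c "
from go import *
p=s2w([[-122,11]])[0];print(p)
shift([(.43,.30,.29),(.45,0.05,.25),(p[0],p[1],.2),(p[0],p[1],.11)])"
```

```text
[ 0.39973599 -0.26303869]
[-0.2691 -0.0995  0.0133]
[-0.3899 -0.3193  0.0537]
[-0.4725 -0.6253  0.1042]
[-0.4725 -0.6251  0.1942]
toolx deg in stage 156.8897234080757 tooly 66.8897181702396 q [-1.19  0.31  0.01  1.51 -0.    1.32 -0.03] stage [[-311.04999657  771.71449927]] [0.2255 0.5012 0.3031] f [ 0.5  -0.24 -0.24] t 0.15
```

Call:
jog_arm(moves="0.2 -0.269 -0.1 0.013 0; 0.2 -0.269 -0.1 0.013 0; 0.2 -0.269 -0.1 0.013 0; 0.2 -0.269 -0.1 0.013 0; 0.2 -0.269 -0.1 0.013 0; 0.2 -0.39 -0.319 0.05 -0.1; 0.2 -0.39 -0.319 0.05 -0.2; 0.2 -0.39 -0.319 0.05 -0.3; 0.2 -0.39 -0.319 0.05 -0.4; 0.2 -0.472 -0.625 0.104 -0.403; 0.2 -0.472 -0.625 0.104 -0.403; 0.2 -0.472 -0.625 0.104 -0.403; 0.2 -0.472 -0.625 0.104 -0.403; 0.2 -0.472 -0.625 0.104 -0.403; 0.2 -0.472 -0.625 0.104 -0.403; 0.2 -0.472 -0.625 0.104 -0.403; 0.2 -0.472 -0.625 0.104 -0.403")

```text
t: 2.28
ee_pos: [0.4006, -0.2599, 0.1998]
tcp_rot: [0.008, 1.0, 0.001, 0.0]
ft_force: [0.7, 0.0, 0.0]
width: 0.599
```

```bash
python3 -c "
from go import *
from plant import snapshot
d=snapshot('wrist');zoom(d,0,640,0,400,1,'pics/w1.png');np.savez('w1.npz',**d)
p=s2w([[-122,11]])[0];shift([(p[0],p[1],.11)])"
```

```text
[ 0.0009 -0.0034  0.0899]
toolx deg in stage 180.20792509911445 tooly 90.20795638898988 q [ 0.09  0.28  0.54  1.87 -0.17  1.04  2.26] stage [[-121.11541912   14.22798352]] [ 0.4007 -0.2598  0.1999] f [ 0.12  0.87 -0.4 ] t 2.325
```

View pics/w1.png

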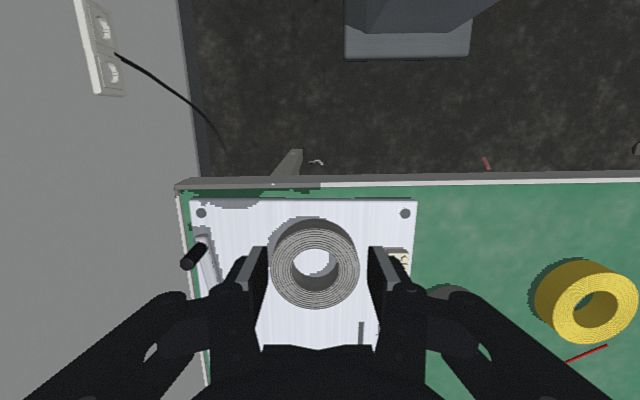

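```bash
python3 -c "
from m import *
d=dict(np.load('w1.npz'));C=cloud(d);z=C[...,2];S=w2s(C.reshape(-1,3)).reshape(400,640,2)
m=((z>.03)&(z<.042)&(S[...,0]<0)&(S[...,0]>-125)&(S[...,1]>-50)&(S[...,1]<70)).astype(np.uint8)
cs,_=cv2.findContours(m,cv2.RETR_EXTERNAL,cv2.CHAIN_APPROX_NONE);c=max(cs,key=cv2.contourArea)[:,0]
P=w2s(plane(d,c,.036)).astype(np.float32);print(cv2.minEnclosingCircle(P),cv2.fitEllipse(P))
# plate corners holes
g=d['img'].astype(int);m=((g.min(2)>150)&(g.max(2)-g.min(2)<40));m[:, :185]=0
ys,xs=np.nonzero(m[:, :420]);P=w2s(plane(d,np.c_[xs,ys],.01));print(np.percentile(P,[0.5,99.5],axis=0))
print(w2s(plane(d,[[189,199],[416,200]],.01)))
k=(z>.055)&(z<.07)&(S[...,1]<-60)&(S[...,1]>-125)&(S[...,0]<-40)&(S[...,0]>-125);print('knob',k.sum(),np.median(S[k],axis=0) if k.sum() else 0)
for n in('scene','side'):
    d=dict(np.load(n+'0.npz'));C=cloud(d);z=C[...,2];S=w2s(C.reshape(-1,3)).reshape(400,640,2)
    k=(z>.058)&(z<.07)&(S[...,1]<-60)&(S[...,1]>-125)&(S[...,0]<-40)&(S[...,0]>-125);print('knob',n,k.sum(),np.median(S[k],axis=0) if k.sum() else 0,S[k].min(0),S[k].max(0))
"
```

```text
((-65.1708984375, 12.18387508392334), 41.632179260253906) ((-64.98624420166016, 12.091858863830566), (79.45494842529297, 82.46307373046875), 89.15695190429688)
[[-138.12715634 -112.50389395]
 [  61.5776997   105.04476734]]
[[-121.83747176 -103.29183514]
 [-121.40452723  104.67641891]]
knob 270 [-87.18292106 -85.09793873]
knob scene 21 [-83.70678881 -86.07697487] [-90.06916005 -91.56627708] [-78.43905143 -81.03854955]
knob side 19 [-83.84091493 -88.25979869] [-89.8286996  -93.59051105] [-78.91907567 -82.77970131]
```

Call:
jog_arm(moves="0.2 0 -0.003 0.05 0; 0.2 0 -0.003 0.09 0; 0.2 0 -0.003 0.108 0; 0.2 0 -0.003 0.114 0; 0.2 0 -0.003 0.114 0; 0.2 0 -0.003 0.114 0")

```text
t: 3.08
ee_pos: [0.4006, -0.2651, 0.087]
tcp_rot: [0.009, 1.0, -0.0, 0.001]
ft_force: [-0.6, -0.4, 0.4]
width: 0.604
```

```bash
python3 -c "
from go import *
from plant import snapshot
d=snapshot('wrist');zoom(d,150,470,100,400,2.4,'pics/w2.png')
d=snapshot('scene');zoom(d,165,305,195,315,5,'pics/s2.png')
shift([])"
```

```text
toolx deg in stage 179.9970324340162 tooly 89.99694140718874 q [ 0.16  0.45  0.49  1.98 -0.29  0.78  2.37] stage [[-121.33040408    8.7619256 ]] [ 0.4004 -0.2653  0.0869] f [ 0.22  0.45 -0.03] t 3.175
```

View pics/w2.png

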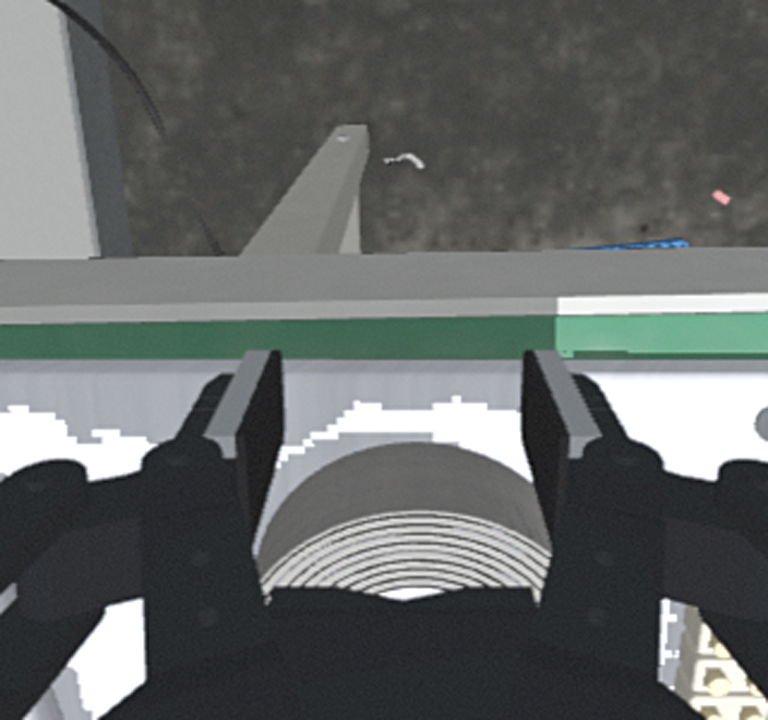

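View pics/s2.png

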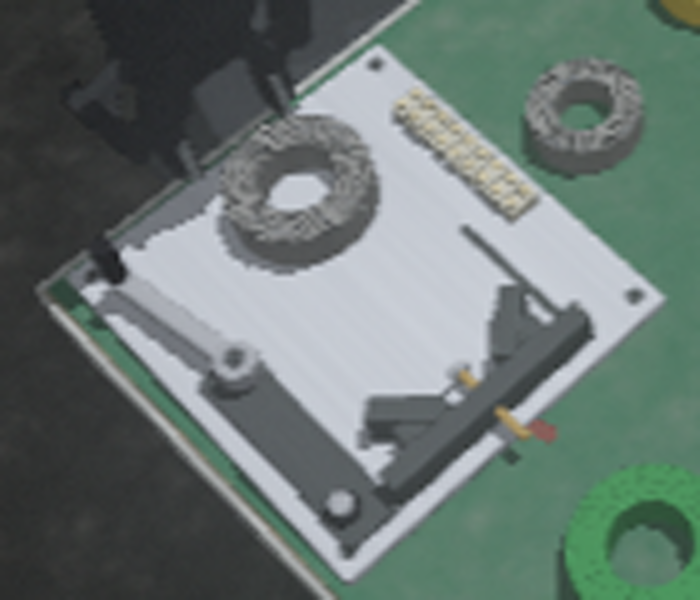

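Call:
jog_arm(moves="0.2 -0.005 0 0 0; 0.2 -0.01 0 0 0; 0.2 -0.014 0 0 0; 0.2 -0.018 0 0 0; 0.2 -0.022 0 0 0; 0.2 -0.028 -0.001 0 0; 0.2 -0.034 -0.002 0 0; 0.2 -0.04 -0.003 0 0; 0.2 -0.046 -0.004 0 0; 0.2 -0.052 -0.004 0 0; 0.2 -0.058 -0.005 0 0; 0.2 -0.064 -0.006 0 0; 0.2 -0.07 -0.007 0 0; 0.2 -0.076 -0.008 0 0; 0.2 -0.082 -0.009 0 0; 0.2 -0.088 -0.009 0 0; 0.2 -0.094 -0.009 0 0; 0.2 -0.098 -0.009 0 0; 0.2 -0.1 -0.009 0 0; 0.2 -0.1 -0.009 0 0")

```text
t: 5.68
ee_pos: [0.4998, -0.276, 0.086]
tcp_rot: [0.01, 1.0, -0.0, 0.0]
ft_force: [-0.5, 0.3, -1.3]
width: 0.603
```

```bash
cat > look.py <<'E'
from go import *
from plant import snapshot
import sys
t=sys.argv[1]
d=snapshot('side');zoom(d,205,335,235,345,6,f'pics/side_{t}.png');np.savez('side_l.npz',**d)
e=snapshot('scene');zoom(e,165,305,195,315,5,f'pics/scene_{t}.png');np.savez('scene_l.npz',**e)
for n,d in(('side',d),('scene',e)):
    C=cloud(d);z=C[...,2];S=w2s(C.reshape(-1,3)).reshape(400,640,2)
    k=(z>.031)&(z<.0385)&(S[...,0]>-20)&(S[...,0]<80)&(abs(S[...,1])<50)
    P=S[k];print(n,'z band',k.sum())
shift([])
E
python3 look.py a
```

```text
side z band 512
scene z band 598
toolx deg in stage 179.9817854452662 tooly 89.98177933399721 q [ 0.15  0.6   0.46  1.73 -0.33  0.89  2.3 ] stage [[-2.17794035e+01 -1.54591653e-02]] [ 0.4997 -0.276   0.0861] f [-0.25  0.16 -1.31] t 5.775
```

View pics/side_a.png

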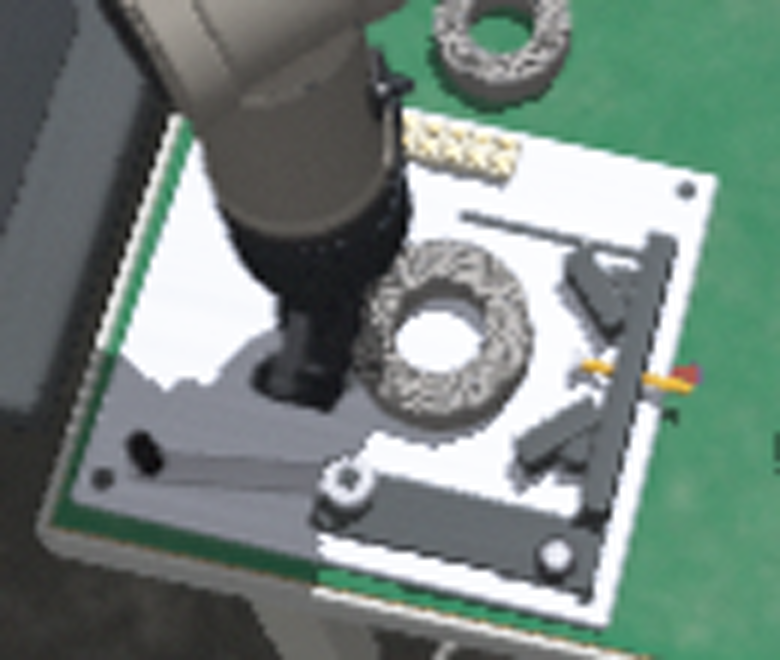

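View pics/scene_a.png

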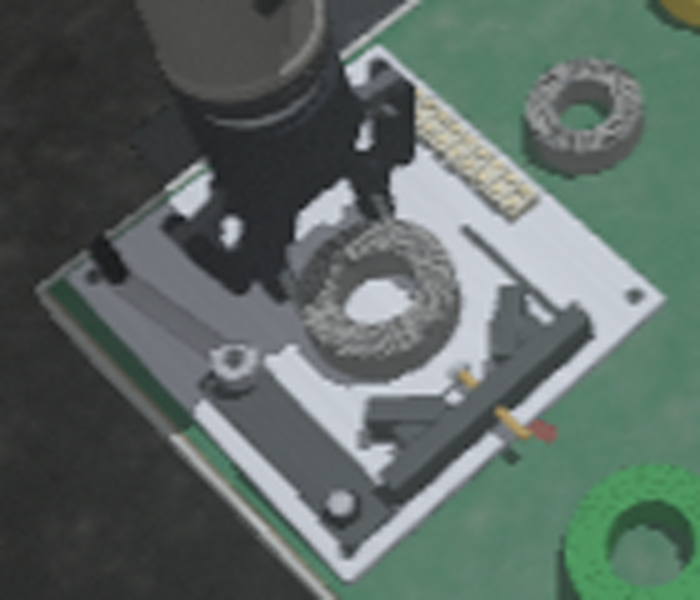

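Call:
jog_arm(moves="0.2 -0.004 0 0 0; 0.2 -0.008 0 0 0; 0.2 -0.012 0 0 0; 0.2 -0.016 0 0 0; 0.2 -0.019 0 0 0; 0.2 -0.021 0 0 0; 0.2 -0.023 0 0 0")

```text
t: 6.65
ee_pos: [0.5219, -0.2766, 0.0859]
tcp_rot: [0.01, 1.0, 0.0, -0.001]
ft_force: [-5.0, 0.1, 2.6]
width: 0.6
```

Call:
jog_arm(moves="0.2 -0.0015 0 0 0; 0.2 -0.003 0 0 0")

```text
t: 6.9
ee_pos: [0.5247, -0.2766, 0.0859]
tcp_rot: [0.01, 1.0, 0.0, -0.001]
ft_force: [-6.4, -0.4, 3.0]
width: 0.599
```

```bash
python3 look.py b
```

```text
side z band 491
scene z band 591
toolx deg in stage 179.9640265188515 tooly 89.96401648361473 q [ 0.14  0.64  0.46  1.66 -0.34  0.92  2.28] stage [[ 3.5213245  -0.16314913]] [ 0.525  -0.2766  0.0859] f [-5.34  1.11  2.91] t 7.0
```

View pics/side_b.png

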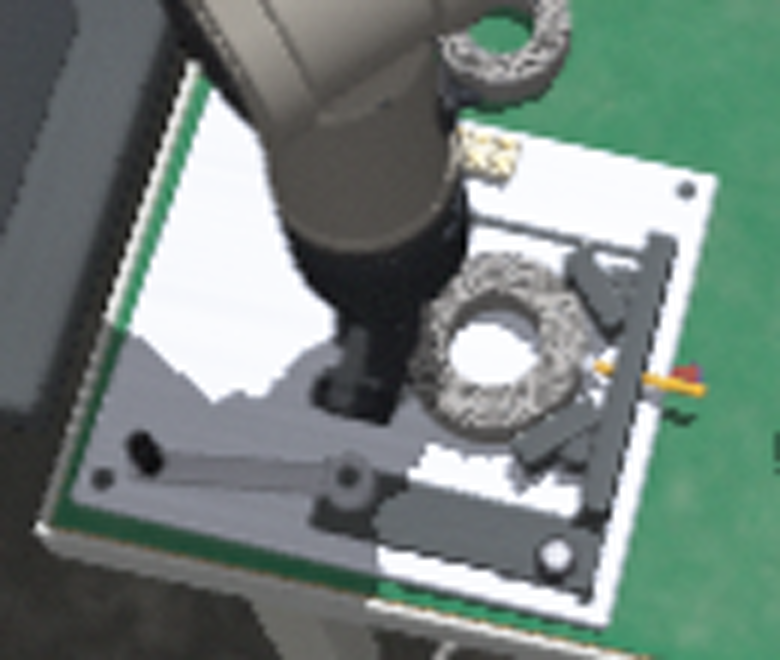

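Call:
jog_arm(moves="0.2 -0.001 0 0 0; 0.2 -0.002 0 0 0; 0.2 -0.003 0 0 0")

```text
t: 7.38
ee_pos: [0.5277, -0.2767, 0.0859]
tcp_rot: [0.01, 1.0, 0.0, -0.001]
ft_force: [-6.1, 0.5, 2.6]
width: 0.598
```

Call:
jog_arm(moves="0.2 -0.001 0 0 0; 0.2 -0.002 0 0 0")

```text
t: 7.62
ee_pos: [0.528, -0.2767, 0.0858]
tcp_rot: [0.01, 1.0, 0.001, -0.003]
ft_force: [-9.9, 1.6, 7.1]
width: 0.6
```

Call:
jog_arm(moves="0.2 -0.001 0 0 0; 0.2 -0.001 0 0 0")

```text
t: 7.88
ee_pos: [0.5283, -0.2768, 0.0858]
tcp_rot: [0.01, 1.0, 0.001, -0.003]
ft_force: [-10.6, 1.9, 8.2]
width: 0.596
```

```bash
python3 look.py c; python3 -c "
import cv2,numpy as np
from h import zoom
d=dict(np.load('side_l.npz'));zoom(d,265,330,270,325,11,'pics/side_c2.png')
d=dict(np.load('scene_l.npz'));zoom(d,215,290,235,295,10,'pics/scene_c2.png')"
```

```text
side z band 460
scene z band 572
toolx deg in stage 179.9172701057313 tooly 89.91658526513629 q [ 0.14  0.65  0.46  1.65 -0.33  0.94  2.27] stage [[ 6.72638972 -0.29065444]] [ 0.5282 -0.2768  0.0858] f [-11.21   0.4    7.62] t 7.975
```

View pics/side_c2.png

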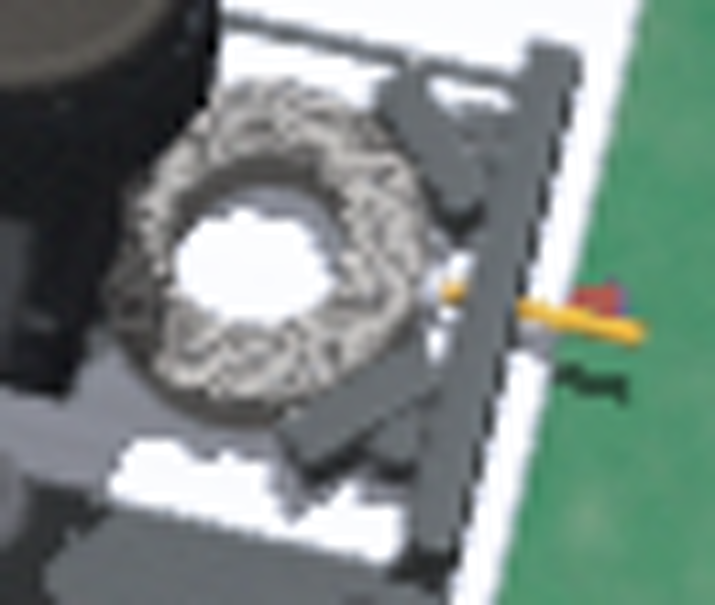

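View pics/scene_c2.png

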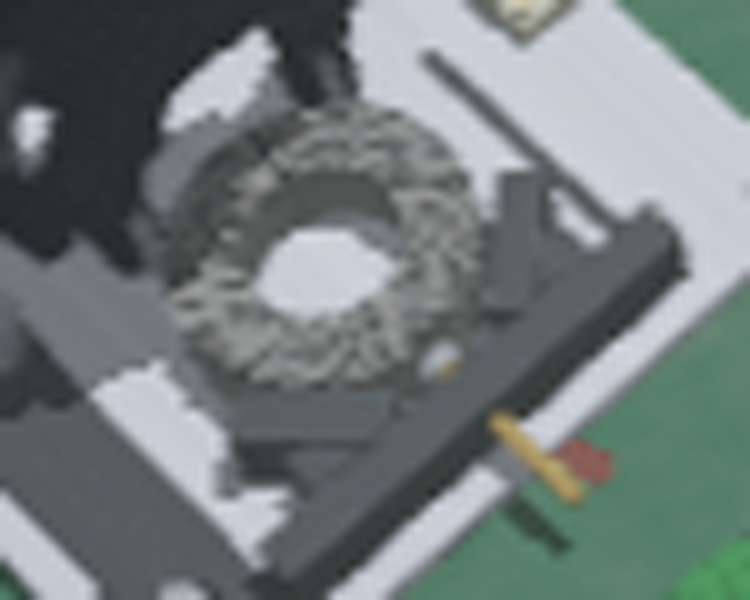

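```bash
cat > feel.py <<'E'
from m import *
def feel(d):
    im=cv2.cvtColor(np.ascontiguousarray(d['img']),cv2.COLOR_RGB2HSV).astype(int)
    m=(im[...,0]>10)&(im[...,0]<30)&(im[...,1]>120)&(im[...,2]>90)
    v,u=np.nonzero(m);P=w2s(plane(d,np.c_[u,v],.023));k=(P[:,0]>50)&(P[:,0]<160)&(abs(P[:,1])<25)
    P=P[k];r=P[P[:,0]>105]
    return P.shape, P[:,0].min().round(1),P[:,0].max().round(1),r.mean(0).round(2)
def core(d,x):
    C=cloud(d);z=C[...,2];S=w2s(C.reshape(-1,3)).reshape(400,640,2)
    # hole in the ring: white plate seen through
    im=d['img'].astype(int)
    return None
if __name__=='__main__':
    for n in('side','scene'):
        for t in('0','_l'): print(n,t,feel(dict(np.load(n+t+'.npz'))))
E
python3 feel.py
```

```text
side 0 ((21, 2), np.float64(84.4), np.float64(129.7), array([121.04,   0.59]))
side _l ((21, 2), np.float64(94.6), np.float64(137.9), array([125.31,   0.32]))Traceback (most recent call last):
  File "feel.py", line 15, in <module>
    for t in('0','_l'): print(n,t,feel(dict(np.load(n+t+'.npz'))))
                                  ~~~~^^^^^^^^^^^^^^^^^^^^^^^^^^^
  File "feel.py", line 7, in feel
    return P.shape, P[:,0].min().round(1),P[:,0].max().round(1),r.mean(0).round(2)
                    ~~~~~~~~~~^^
    return umr_minimum(a, axis, None, out, keepdims, initial, where)
ValueError: zero-size array to reduction operation minimum which has no identity
```

Call:
jog_arm(moves="0.2 0 0.001 0 0; 0.2 0 0.001 0 0")

```text
t: 8.22
ee_pos: [0.5283, -0.2766, 0.0858]
tcp_rot: [0.011, 1.0, 0.0, -0.003]
ft_force: [-10.1, -0.1, 5.1]
width: 0.602
```

Call:
jog_arm(moves="0.2 0 0.001 0 0; 0.2 0 0.001 0 0")

```text
t: 8.48
ee_pos: [0.5283, -0.2764, 0.0858]
tcp_rot: [0.011, 1.0, -0.0, -0.003]
ft_force: [-8.8, -1.5, 5.3]
width: 0.606
```

Call:
jog_arm(moves="0.2 -0.0015 -0.001 0 0; 0.2 -0.003 -0.001 0 0; 0.2 -0.003 -0.001 0 0")

```text
t: 8.85
ee_pos: [0.5288, -0.2766, 0.0857]
tcp_rot: [0.011, 1.0, 0.001, -0.006]
ft_force: [-13.9, 0.9, 9.6]
width: 0.602
```

```bash
python3 look.py d; python3 feel.py 2>/dev/null; python3 -c "
import cv2,numpy as np
from h import zoom
d=dict(np.load('side_l.npz'));zoom(d,265,330,270,325,11,'pics/side_d2.png')"
```

```text
side z band 461
scene z band 578
toolx deg in stage 179.84003924985242 tooly 89.83862181493 q [ 0.14  0.65  0.46  1.64 -0.33  0.94  2.27] stage [[ 7.27727301 -0.07111955]] [ 0.5288 -0.2766  0.0857] f [-14.98   0.42  10.13] t 8.95
side 0 ((21, 2), np.float64(84.4), np.float64(129.7), array([121.04,   0.59]))
side _l ((22, 2), np.float64(94.6), np.float64(137.9), array([125.49,   0.46]))
```

View pics/side_d2.png

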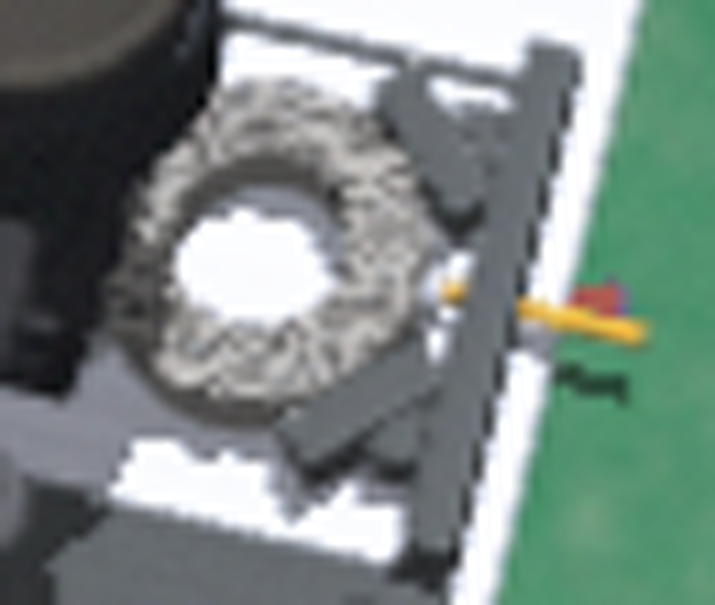

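Call:
jog_arm(moves="0.2 0.002 0 0 0; 0.2 0.004 0 0 0; 0.2 0.007 0 0 0; 0.2 0.012 0 0 0; 0.2 0.02 0 0 0; 0.2 0.03 0 0 0; 0.2 0.045 0 0 0; 0.2 0.06 0 -0.03 0; 0.2 0.06 0 -0.08 0; 0.2 0.06 0 -0.08 0; 0.2 0.06 0 -0.08 0")

```text
t: 10.32
ee_pos: [0.4742, -0.2741, 0.1658]
tcp_rot: [0.01, 1.0, 0.0, 0.0]
ft_force: [-0.3, -0.1, 0.6]
width: 0.603
```

```bash
python3 look.py e; python3 feel.py 2>/dev/null; python3 -c "
import cv2,numpy as np
from h import zoom
d=dict(np.load('side_l.npz'));zoom(d,265,330,270,325,11,'pics/side_e2.png')
from plant import snapshot
d=snapshot('wrist');zoom(d,0,640,0,400,1.2,'pics/w_e.png');np.savez('w_e.npz',**d)
"
```

```text
side z band 505
scene z band 568
toolx deg in stage 179.99370475151926 tooly 89.99351731515048 q [ 0.11  0.46  0.51  1.73 -0.26  1.03  2.27] stage [[-47.83768166   1.76378515]] [ 0.4737 -0.2737  0.1646] f [-0.03  0.78 -0.04] t 10.425
side 0 ((21, 2), np.float64(84.4), np.float64(129.7), array([121.04,   0.59]))
side _l ((22, 2), np.float64(94.6), np.float64(137.9), array([125.49,   0.46]))
```

View pics/side_e2.png

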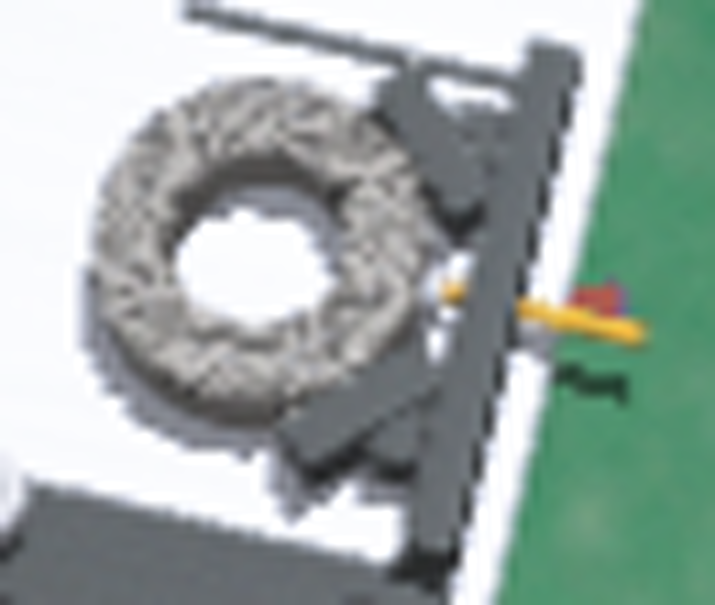

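View pics/scene_e.png

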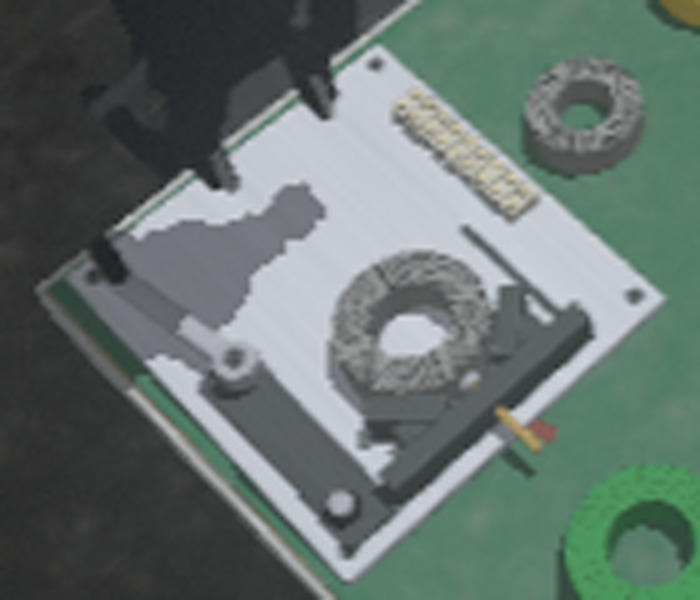

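View pics/w_e.png

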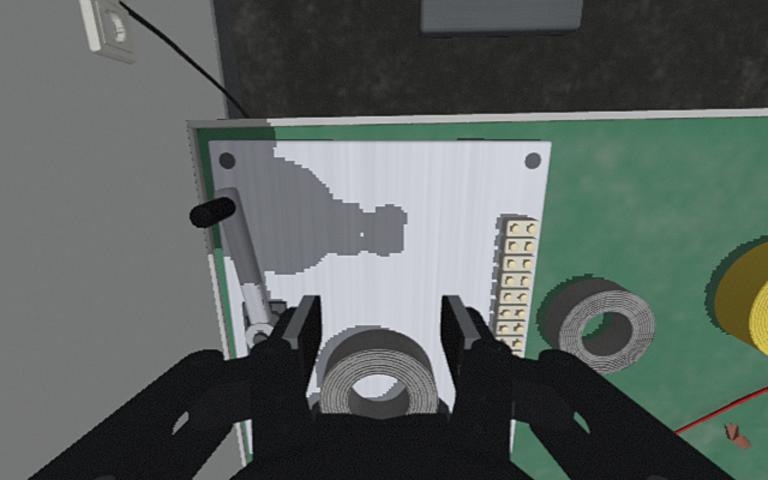

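```bash
python3 - <<'E'
from m import *
from scipy.optimize import least_squares
for n in('side_l','scene_l'):
    d=dict(np.load(n+'.npz'));C=cloud(d);z=C[...,2];S=w2s(C.reshape(-1,3)).reshape(400,640,2)
    # core top: outer rim, front half (away from the head)
    m=((z>.030)&(z<.041)&(S[...,0]<62)&(S[...,0]>-10)&(abs(S[...,1])<50)&(S[...,0]-46+abs(S[...,1])<52)).astype(np.uint8)
    cs,_=cv2.findContours(m,cv2.RETR_EXTERNAL,cv2.CHAIN_APPROX_NONE);c=max(cs,key=cv2.contourArea)[:,0]
    P=w2s(plane(d,c,.036));P=P[P[:,0]<50]
    r=least_squares(lambda q:np.hypot(P[:,0]-q[0],P[:,1]-q[1])-q[2],[47,0,40],loss='soft_l1');print(n,'core',r.x.round(1))
    # pivot boss: top
    k=(z>.026)&(z<.06)&(abs(S[...,0])<14)&(abs(S[...,1]+75)<14);print('pivot',k.sum(),S[k].mean(0).round(1),S[k].min(0).round(1),S[k].max(0).round(1),np.median(z[k]))
    k=(z>.05)&(z<.07)&(S[...,1]<-60)&(S[...,1]>-125)&(S[...,0]<-40)&(S[...,0]>-125);print('knob',k.sum(),np.median(S[k],axis=0))
E
```

```text
side_l core [47.4 -1.7 38.5]
pivot 68 [ -1.5 -75.7] [-13.8 -84.6] [  9.7 -63.7] 0.03385160025952327
knob 24 [-82.61583742 -89.56008934]
scene_l core [46.1  1.  37.6]
pivot 77 [  0.7 -73.9] [-12.9 -83.4] [ 10.6 -62.6] 0.03484993781311585
knob 30 [-81.06498961 -86.44757585]
```

```bash
python3 - <<'E'
from go import *
d=dict(np.load('w_e.npz'));C=cloud(d)
for u,v in((20,50),(120,100),(150,200),(150,350),(40,200)): print(u,v,C[v,u].round(3))
p=s2w([[-83.5,-87.5]])[0]
shift([(p[0],p[1],.165),(p[0],p[1],.115)])
E
```

```text
20 50 [ 0.313 -0.64  -0.171]
120 100 [ 0.362 -0.64  -0.35 ]
150 200 [ 0.566 -0.641 -0.387]
150 350 [ 0.873 -0.641 -0.286]
40 200 [ 0.498 -0.641 -0.141]
[ 0.0356 -0.0892 -0.0005]
[ 0.0355 -0.0893  0.0495]
toolx deg in stage 179.99345083151735 tooly 89.99324711083115 q [ 0.11  0.46  0.51  1.73 -0.26  1.03  2.27] stage [[-47.84577452   1.69407705]] [ 0.4737 -0.2738  0.1645] f [ 0.26 -0.85 -0.44] t 10.475
```

Call:
jog_arm(moves="0.2 0.018 -0.045 0 0; 0.2 0.035 -0.089 0 0; 0.2 0.035 -0.089 0 0; 0.2 0.035 -0.089 0 0; 0.2 0.035 -0.089 0 0; 0.2 0.035 -0.089 0 0")

```text
t: 11.22
ee_pos: [0.4386, -0.3614, 0.1656]
tcp_rot: [0.009, 1.0, 0.0, -0.0]
ft_force: [0.1, -0.5, -0.6]
width: 0.597
```

```bash
python3 - <<'E'
from go import *
from plant import snapshot
d=snapshot('wrist');zoom(d,0,640,0,400,1.2,'pics/w_f.png')
p=s2w([[-83.5,-87.5]])[0]
shift([(p[0],p[1],.115)])
E
```

```text
[ 0.0021 -0.0006  0.0507]
toolx deg in stage 180.09805223476135 tooly 90.09805469875757 q [ 0.28  0.5   0.53  1.67 -0.28  1.05  2.45] stage [[-81.40546654 -86.88478109]] [ 0.4384 -0.3617  0.1657] f [ 0.32 -0.06  0.44] t 11.275
```

View pics/w_f.png

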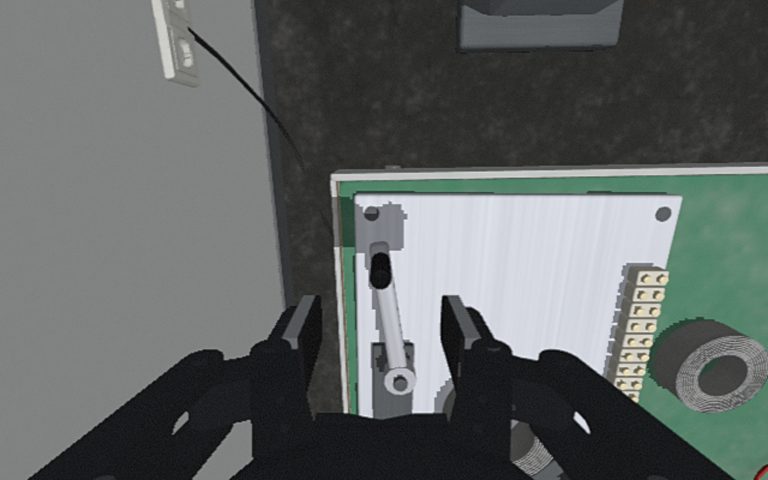

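Call:
jog_arm(moves="0.2 0.002 0 0.02 0; 0.2 0.002 0 0.04 0; 0.2 0.002 0 0.05 0; 0.2 0.002 0 0.05 0; -0.4 0.002 0 0.05 0; -0.4 0.002 0 0.05 0; -0.4 0.002 0 0.05 0; -0.4 0.002 0 0.05 0")

```text
t: 12.28
ee_pos: [0.4358, -0.3628, 0.1162]
tcp_rot: [0.01, 1.0, -0.0, 0.0]
ft_force: [-0.6, 0.3, 0.3]
width: 0.299
```

```bash
python3 - <<'E'
from go import *
from plant import snapshot
d=snapshot('wrist');zoom(d,150,470,100,400,2,'pics/w_g.png')
# arc, world frame
def K_(th): a=np.pi+.45-th; return np.array([85*np.cos(a),-75+85*np.sin(a)])
ths=np.arange(.3,2.03,.1)
s=status.sense();Rt=R.from_quat(s['tcp_rot'])
for th in list(ths)+[2.02,2.05]:
    p=s2w([K_(th)])[0]; t=Rt.inv().apply([*(p-s['ee_pos'][:2]),0])
    print(round(th,2),K_(th).round(1),(t[:2]*1000).round(1))
shift([])
E
```

```text
0.3 [-84.  -87.7] [0.  0.3]
0.4 [-84.9 -79.2] [0.9 8.8]
0.5 [-84.9 -70.8] [ 0.9 17.3]
0.6 [-84.  -62.3] [ 0.  25.8]
0.7 [-82.4 -54. ] [-1.7 34.1]
0.8 [-79.8 -45.9] [-4.2 42.2]
0.9 [-76.5 -38. ] [-7.5 50. ]
1.0 [-72.5 -30.6] [-11.5  57.5]
1.1 [-67.7 -23.6] [-16.3  64.5]
1.2 [-62.2 -17.1] [-21.8  71. ]
1.3 [-56.1 -11.1] [-27.9  76.9]
1.4 [-49.4  -5.9] [-34.6  82.2]
1.5 [-42.3  -1.3] [-41.7  86.8]
1.6 [-34.7   2.6] [-49.3  90.7]
1.7 [-26.8   5.7] [-57.2  93.7]
1.8 [-18.6   7.9] [-65.4  96. ]
1.9 [-10.2   9.4] [-73.8  97.5]
2.0 [-1.8 10. ] [-82.2  98.1]
2.02 [-0.1 10. ] [-83.9  98.1]
2.05 [ 2.5 10. ] [-86.5  98. ]
toolx deg in stage 179.9782105401119 tooly 89.97820899775203 q [ 0.3   0.56  0.5   1.72 -0.32  0.95  2.48] stage [[-84.03346793 -88.05095431]] [ 0.4358 -0.3628  0.1161] f [0.1  0.46 0.02] t 12.325
```

View pics/w_g.png

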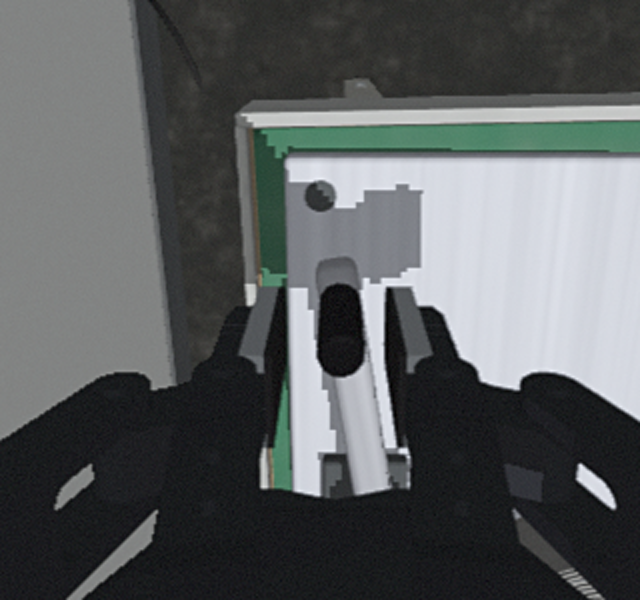

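Call:
jog_arm(moves="-0.4 0.001 0.009 0 0; -0.4 0.001 0.017 0 0.05; -0.4 0 0.026 0 0.15; -0.4 -0.002 0.034 0 0.25; -0.4 -0.004 0.042 0 0.35; -0.4 -0.008 0.05 0 0.45; -0.4 -0.012 0.058 0 0.55; -0.4 -0.016 0.065 0 0.65; -0.4 -0.022 0.071 0 0.75; -0.4 -0.022 0.071 0 0.75; -0.4 -0.022 0.071 0 0.75")

```text
t: 13.7
ee_pos: [0.4592, -0.2919, 0.1159]
tcp_rot: [0.375, 0.927, 0.0, 0.0]
ft_force: [-0.0, 0.5, -0.4]
width: 0.303
```

```bash
cat > arc.py <<'E'
from go import *
import sys
def K_(th): a=np.pi+.45-th; return np.array([85*np.cos(a),-75+85*np.sin(a)])
s=status.sense();Rt=R.from_quat(s['tcp_rot'])
ax=Rt.as_matrix();ty=np.arctan2(ax[1,1],ax[0,1])-A
for th in list(np.arange(float(sys.argv[1]),2.03,.1))+[2.02,2.1,2.15]:
    p=s2w([K_(th)])[0]; 
    if th>2.02: p=s2w([[85*(th-2.02)-.1,10]])[0]
    t=Rt.inv().apply([*(p-s['ee_pos'][:2]),0])
    print(round(th,2),(t[:2]*1000).round(1),round(th-.45-(np.pi/2-ty),2))
shift([])
E
python3 arc.py 1.2; python3 look.py h; python3 - <<'E'
from go import *
from plant import snapshot
d=snapshot('wrist');zoom(d,150,470,100,400,2,'pics/w_h.png')
E
```

```text
1.2 [-0.1 -0.4] 0.0
1.3 [-0.5  8.1] 0.1
1.4 [-1.8 16.5] 0.2
1.5 [-3.9 24.7] 0.3
1.6 [-6.8 32.7] 0.4
1.7 [-10.5  40.3] 0.5
1.8 [-15.   47.6] 0.6
1.9 [-20.1  54.3] 0.7
2.0 [-25.9  60.5] 0.8
2.02 [-27.2  61.7] 0.82
2.1 [-32.1  66.3] 0.9
2.15 [-35.2  69.2] 0.95
toolx deg in stage 137.10719610677572 tooly 47.10720007702725 q [ 0.04  0.56  0.69  1.79 -0.43  0.95  1.71] stage [[-61.9675053  -16.71524522]] [ 0.4592 -0.2919  0.1159] f [-0.    0.5  -0.37] t 13.7
side z band 514
scene z band 542
toolx deg in stage 137.04925939757194 tooly 47.04926640753328 q [ 0.04  0.56  0.69  1.79 -0.43  0.95  1.7 ] stage [[-62.05040223 -17.00996745]] [ 0.4591 -0.2922  0.116 ] f [-0.57 -0.33 -0.36] t 13.8
```

View pics/w_h.png

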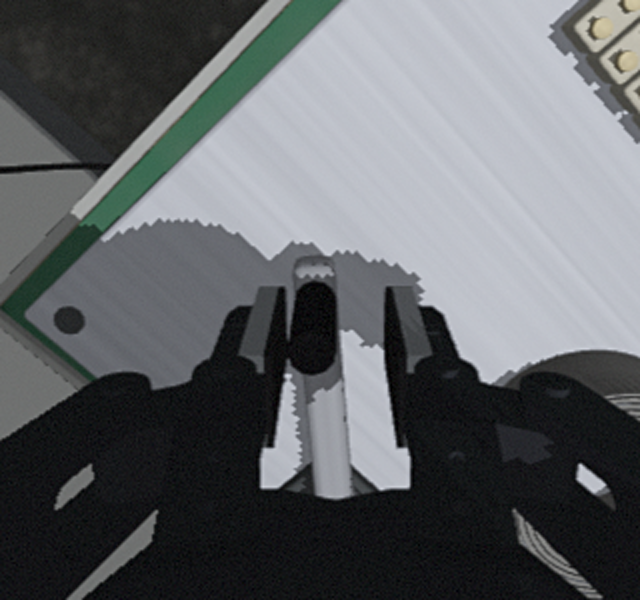

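View pics/scene_h.png

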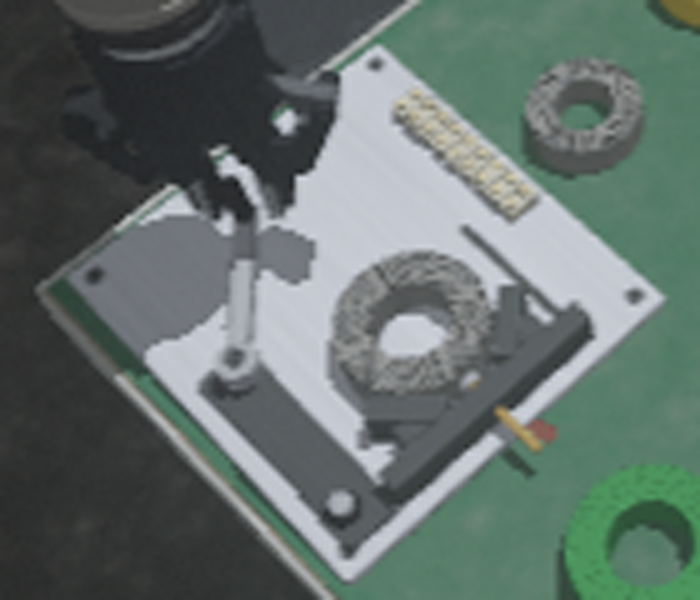

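Call:
jog_arm(moves="-0.4 -0.001 0.008 -0.002 0.1; -0.4 -0.002 0.016 -0.002 0.2; -0.4 -0.004 0.025 -0.002 0.3; -0.4 -0.007 0.033 -0.002 0.4; -0.4 -0.01 0.04 -0.002 0.5; -0.4 -0.015 0.048 -0.002 0.6; -0.4 -0.02 0.054 -0.002 0.7; -0.4 -0.026 0.06 -0.002 0.8; -0.4 -0.026 0.06 -0.002 0.8; -0.4 -0.026 0.06 -0.002 0.8")

```text
t: 15.1
ee_pos: [0.5194, -0.2675, 0.1179]
tcp_rot: [0.706, 0.708, 0.0, 0.0]
ft_force: [0.2, -0.1, 0.7]
width: 0.299
```

```bash
python3 arc.py 2.0; python3 - <<'E'
from go import *
from plant import snapshot
d=snapshot('wrist');zoom(d,150,470,100,400,2,'pics/w_i.png')
d=snapshot('scene');zoom(d,165,305,195,315,5,'pics/s_i.png')
E
```

```text
2.0 [1.1 0.5] 0.0
2.02 [1.1 2.2] 0.02
2.1 [0.9 9. ] 0.1
2.15 [ 0.8 13.2] 0.15
toolx deg in stage 91.24361352783681 tooly 1.2436193055381641 q [-0.13  0.69  0.86  1.68 -0.59  1.06  0.92] stage [[-2.24281029  8.88812131]] [ 0.5194 -0.2675  0.1179] f [ 0.16 -0.12  0.73] t 15.1
```

View pics/w_i.png

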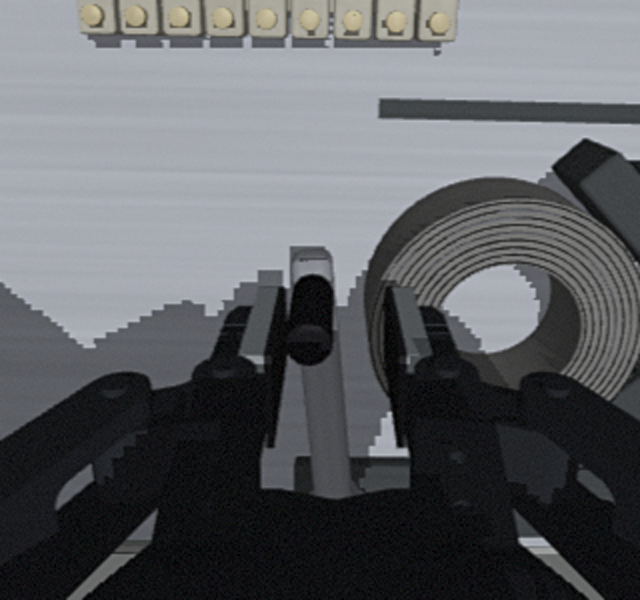

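View pics/s_i.png

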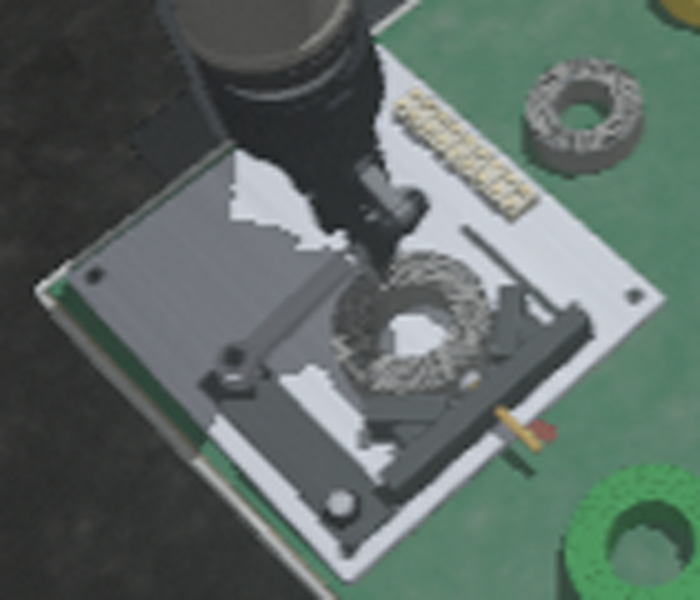

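Call:
jog_arm(moves="-0.4 0 0.002 0 0; -0.4 0 0.004 0 0; -0.4 0 0.006 0 0; -0.4 0 0.008 0 0; -0.4 0 0.008 0 0")

```text
t: 15.82
ee_pos: [0.5279, -0.267, 0.1178]
tcp_rot: [0.707, 0.708, 0.0, 0.0]
ft_force: [-0.3, 1.2, -0.8]
width: 0.303
```

Call:
jog_arm(moves="-0.4 0 0.001 0 0; -0.4 0 0.002 0 0; -0.4 0 0.002 0 0")

```text
t: 16.2
ee_pos: [0.5288, -0.2671, 0.1177]
tcp_rot: [0.707, 0.707, -0.0, -0.001]
ft_force: [-4.8, 2.3, 2.0]
width: 0.3
```

Call:
jog_arm(moves="-0.4 0 0.001 0 0; -0.4 0 0.002 0 0; -0.4 0 0.002 0 0")

```text
t: 16.58
ee_pos: [0.5292, -0.2671, 0.1176]
tcp_rot: [0.707, 0.707, -0.001, -0.002]
ft_force: [-7.4, 1.6, 3.7]
width: 0.3
```

```bash
python3 - <<'E'
from go import *
from plant import snapshot
d=snapshot('wrist');zoom(d,150,470,100,400,2,'pics/w_j.png')
shift([])
E
```

```text
toolx deg in stage 91.10640032348162 tooly 1.1069472509614042 q [-0.12  0.71  0.86  1.65 -0.59  1.07  0.91] stage [[7.46544711 9.41428415]] [ 0.5291 -0.2671  0.1176] f [-7.57  1.61  3.09] t 16.625
```

View pics/w_j.png

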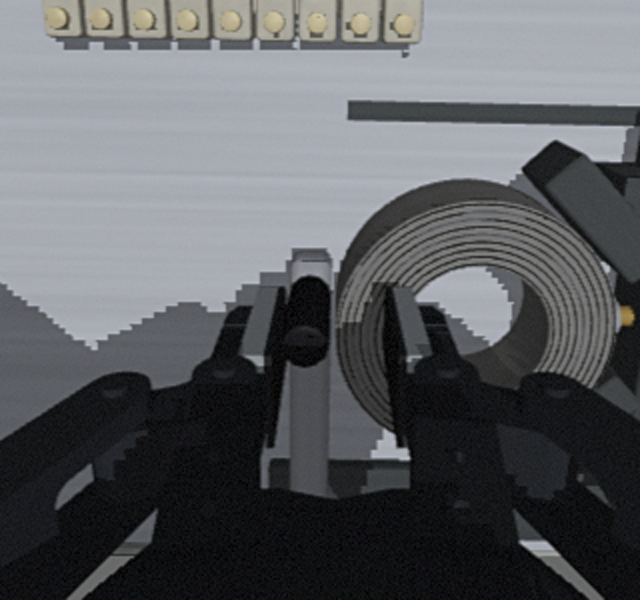

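Call:
jog_arm(moves="-0.4 0 -0.003 0 0; -0.4 0 -0.006 0 0; -0.4 0 -0.008 0 0; -0.2 0 -0.008 0 0; -0.2 0 -0.008 0 0; -0.2 0 -0.008 -0.02 0; -0.2 0 -0.008 -0.05 0; -0.2 0 -0.008 -0.09 0; -0.2 0.03 -0.06 -0.12 0; -0.2 0.03 -0.12 -0.14 0; -0.2 0.03 -0.14 -0.14 0; -0.2 0.03 -0.14 -0.14 0; -0.2 0.03 -0.14 -0.14 0")

```text
t: 18.25
ee_pos: [0.3927, -0.2373, 0.2587]
tcp_rot: [0.706, 0.708, 0.001, 0.001]
ft_force: [0.7, 0.1, 0.6]
width: 0.4
```

```bash
python3 look.py z; python3 feel.py 2>/dev/null; python3 - <<'E'
from go import *
from plant import snapshot
d=snapshot('wrist');zoom(d,0,640,0,400,1.2,'pics/w_z.png')
d=dict(np.load('side_l.npz'));zoom(d,255,330,265,330,9,'pics/side_z2.png')
for n in('side_l','scene_l'):
    d=dict(np.load(n+'.npz'));C=cloud(d);z=C[...,2];S=w2s(C.reshape(-1,3)).reshape(400,640,2)
    k=(z>.05)&(z<.07)&(abs(S[...,0])<30)&(abs(S[...,1]-10)<30);print('knob',k.sum(),np.median(S[k],axis=0))
E
```

```text
side z band 605
scene z band 650
toolx deg in stage 91.24788862999314 tooly 1.2479110422761521 q [-0.42  0.26  1.11  1.85 -0.25  1.18  0.78] stage [[-129.51728713   36.6702276 ]] [ 0.3927 -0.2372  0.2581] f [ 0.35  0.03 -0.03] t 18.35
side 0 ((21, 2), np.float64(84.4), np.float64(129.7), array([121.04,   0.59]))
side _l ((22, 2), np.float64(94.6), np.float64(137.9), array([125.49,   0.46]))
knob 23 [-0.12845236  9.49562036]
knob 29 [ 2.29785131 11.67325265]
```

View pics/side_z2.png

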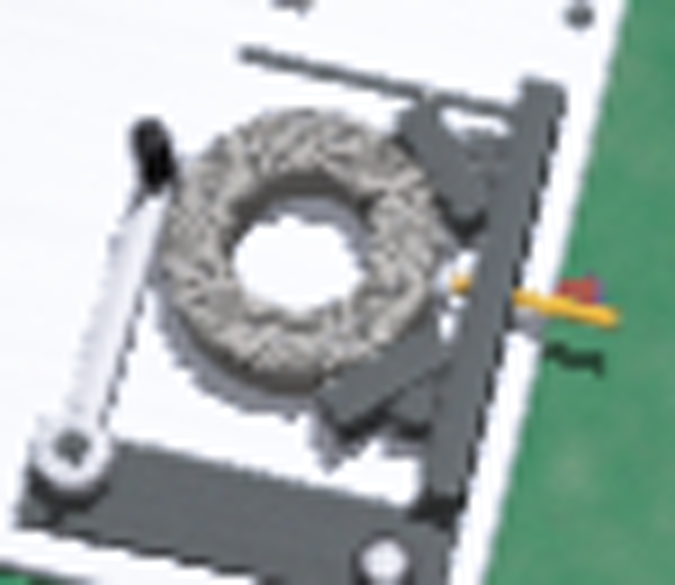

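View pics/scene_z.png

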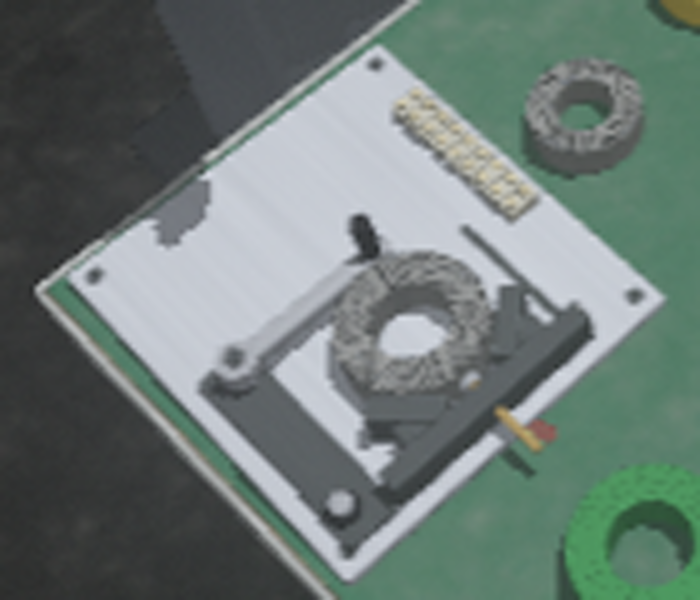

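View pics/w_z.png

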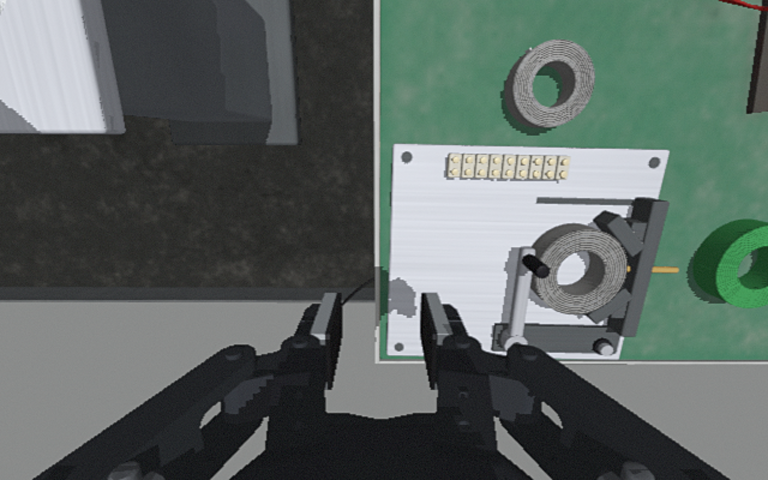

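```bash
python3 -c "
from plant import ticket
print(ticket.sign_off())"
```

```text
the job is handed in; nothing more can be done
None
```

I slid the core home between the two slanted stops with the latch still open, then swung the latch shut across its front, and handed the job in at about 18.4 s. I pushed the core with both fingers low behind it. For the latch, I held its knob loosely between the fingers and turned the gripper along its arc.

- **Core home:** at the stops, raising the push to about 15 N moved the core no further. After release its centre measured at about stage x = 47 mm, y = 0 (±1.7 mm). That agrees with the latch pivot, found near x = 0, which puts the seat at about 48 mm.
- **Feeler:** its rod moved 8 to 10 mm in the side view, where one pixel is about 2 mm, so this check is coarse. The brass rod could not be measured in the scene view, so only the side view supports it.
- **Latch shut:** it met its end stop at about 7 N. The knob then measured at about (1, 10.5) mm, where (0, 10) is expected, and the last wrist view before I let go showed a small gap between the arm and the core.
- **Everything else:** the terminal strip and small core look unmoved in the last pictures, and I saw nothing else shifted. I did not check the tape, cup and wound core in a final picture, but the arm never worked near them. The robot was clear of everything when I handed in.

The two fixed cameras disagreed by about 3 mm on the core's y position (−1.7 mm and +1.0 mm). I relied on the contact feel for centring: sideways pushes of about 2 N either way barely moved it.

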